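# Set the inspection light to the third click and switch it on

### The arm

A 7-joint arm with a two-finger parallel gripper is mounted at the origin on the work surface. World frame = base frame: x ahead of the robot, y to its left, z up, the work surface at z = 0. Lengths are in m, angles in degrees, forces in N, time in s.
With the tool pointing down it reaches from about 0.425 to 0.875 m from the base axis. Payload 4.7 kg.
Tool frame: the origin (TCP) lies at the very end of the fingers, on their centre line; the grasp point (between the pads) lies 19 mm behind it; z points along the fingers, y is the direction in which the jaws open and shut (so a half turn about z gives the same grasp; the last joint's range is limited). The gripper opens to 87 mm and grips with 3 to 60 N. Pads are 19 mm wide; open, the fingers measure 117 mm over their backs; the gripper's body (75 mm by 190 mm) begins 51 mm behind the grasp point.
Start: joints at [0.808, 18.392, -4.016, 83.108, 1.295, 78.541, -3.26], TCP at [0.65, -0, 0.223] pointing down, gripper open.
Joint ranges: [-163.93, 163.93], [-17.29, 119.83], [-79.2, 71.16], [3.27, 140.29], [-89.18, 269.18], [5.43, 117.66], [-154.24, 154.24]. Speed limits (degrees/s): [147.25, 147.25, 180, 180, 180, 180, 180].

### API

Orientations are given as [roll, pitch, yaw] about the fixed x, y, z axes, in that order (R = Rz(yaw) Ry(pitch) Rx(roll)).
In Python, from cell import * gives the robot as it stands.
- The arm moves only by the tool drive_tool, never from a script. Its argument "moves" is text: rows parted by semicolons, each of 5 numbers parted by spaces: the shift along the tool's x, y, z in m, then the turn about the tool's z in degrees, then the gripper's target within -1 to 1 (fully open at 1, half-way at 0, shut at -1). In form: x y z yaw fingers; .... A call has exactly 8 rows; each row is the pose to reach, as a shift and turn from the pose commanded when the call began, along the tool's axes at that moment; what a row does not reach only later rows make up. A row lasts 1/10 s, in which the tool goes at most 50 mm and 8.59 degrees, less where a joint would pass 70% of its speed; a pose out of reach is approached as far as the arm can. A call with a gripper value outside its range is refused whole. The fingers move at their own pace and stop on an object; "grip_force" is the grip in N (left out, the last holds). Time passes only in rows, so rows that repeat a pose let the fingers close, or fill a call up. It gives the time, the measured TCP pose, the force and the opening at its end, in the units of the state.
- get_obs(): the state, without advancing time (a new reading comes with each control period).
- read_camera(name): name is "scene" or "side" or "wrist"; returns (picture, depth): 384x512x3 uint8, red, green, blue; 384x512 float32, m along the optical axis (not along the pixel's ray), 0 where there is no reading.
- calibration(name): a dict with "intrinsics" (3x3 intrinsics, pixels), "cam_to_world" (4x4, takes a point from camera to world coordinates); the wrist camera has in their place "T_tool_cam" (4x4, takes a point from camera to tool coordinates, whose origin is the TCP and whose axes are the flange's). Camera axes: x right, y up, looking along -z (the intrinsics and any distortion apply to the point x, -y, -z); pixel columns grow to the right and rows downward; lengths in m; the calibration is good to about 2 mm. A picture is of the moment at which its call begins: read the wrist's pose just before it. calibration takes no time and is no camera call.
- sign_off(): hands the job in, once; it reports no verdict.
Trained networks look in the newest picture that a camera, given by its name, has taken for a name from the list of things; names that differ only in an ending like _2 or _b are one class to them, and where a whole thing is asked for, a point or a joint stands for the part that bears it (a point fixed in the world has none). Each returns a list of dicts, best first, with "conf" (0 to 1); they miss things now and then, are a little off and sometimes report something else, mostly with a low value. They report only what shows in the picture. A call takes as long as a camera call.
- search_frame(camera, name): "uv" ([column, row] in pixels, amid what is visible of it).
- pinpoint(camera, name): "uv" ([column, row] in pixels: a listed point, or the origin of a listed thing).
The state is a dict: "time_s": time; "qpos": joint angles; "joint_velocities": joint speeds; "effort": joint torques, N m; "tool_pos": TCP position; "tool_rot": TCP orientation; "force": force on the tool from outside, world axes, zero at the start; "wrist_torque": the same for the moment, N m; "grip_width": finger opening in m.
Only numpy, scipy, OpenCV 4.12 (cv2) and the standard library are available. Lean on these libraries where they do the work, as an engineer would, in place of code of your own. Each camera call takes 0.05 s, during which the arm holds its last target. There are 200 camera calls.

### The job

The red filter lever on top of the cream light source stands at its dark end (smallest dot). Push it with a fingertip along its slot, away from that end, to the third click and leave it resting there, never letting it run past into the fourth; only then press the green lamp button on the same cover fully in and let it come back out. Push only: do not pinch the lever's knob between the fingers, and leave every loose thing on the bench where it lies.

Things in the scene. Friction and masses are not known exactly. Their poses are not given: they have to be found in the camera images.
- light: Cream metal light source, fixed on the bench: 150 mm wide (its x), 230 mm deep (its y), flat top cover 115 mm above the bench. Origin: centre of its underside; z up. Its front, to -y, has a light port with two stiff gooseneck arms that reach 330 mm from the origin, up to 170 mm above the bench. The lever slot runs along its x at y = -50 mm; dark end at -x, one printed dot per stop, growing to +x.
- lever (a joint): Filter lever, travel in m along the light source's +x: 0 at the dark end, 0.070 at the bright end. Spring-ball stops every 14 mm: dark end 0, then clicks 1 to 5 at 0.014, 0.028, 0.042 (the third), 0.056, 0.070. Leaving a stop takes 5 to 7 N, most at the start, fading to nothing near half-way (7 mm), where it may stick; about 2 mm beyond, it jumps on by itself into the next stop and stays.
- lever_knob (a point): Centre of the lever's red knob, a block 16 mm along the slot, 22 mm across it, 22 mm tall, standing 5 to 27 mm above the cover (this point is 131 mm above the bench), with a black cap up to 30 mm above the cover. At x = -35, y = -50 mm of the light source when the joint is 0. Nothing else stands on the cover within 80 mm of the slot's middle line.
- lamp (a joint): Green lamp button, travel in m straight down: 0 out, 0.006 fully in; a spring brings it back out. Fully in takes 4.5 N.
- lamp_top (a point): Centre of the top face of the green lamp button (22 mm across, in a dark round bezel 38 mm across and 12 mm tall), 22 mm above the cover, at x = 15, y = 66 mm of the light source. A small black dial, 20 mm across and 12 mm tall, sits 49 mm beside it to -x.
- load_board: Green circuit board on four feet, 160 x 130 mm, 25 mm tall, with a black socket, lying loose under the gooseneck heads. Origin: centre of its underside. Leave alone.
- chip_tray: Loose flat black tray of chips, 102 x 102 mm, 12 mm tall, beside the light source on its +y side. Origin: centre of its underside. Leave alone.
- objective: Loose microscope objective, metal, 33 mm across, 46 mm tall, standing beside the light source on its +x side. Origin: centre of its underside. Leave alone.
- cleaner: Loose white bottle with a blue cap, 58 mm across, 150 mm tall. Origin: centre of its underside. Leave alone.
- swab_cup: Loose dark cup with swab sticks, 64 mm across, about 135 mm tall. Origin: centre of its underside. Leave alone.
- screwdriver: Loose screwdriver with a yellow handle, 190 mm long, lying on the bench. Leave alone.
- chip_box: Loose dark box with a lid, 75 x 55 x 26 mm. Origin: centre of its underside. Leave alone.

How it is judged:
By the outcome, as a careful person would: the job done as asked, in the order asked, and still so for the second after the job is handed in, with the robot touching nothing.
It also fails if it takes over 61 s, if anything falls off the work surface, if the arm or the gripper's body presses on something with over 40 N, if the wrist force passes 120 N, or if a joint passes its speed limit or range.

## Working session

There is one attempt and no reset: what is moved stays moved. The work goes in short steps, Python scripts to look and compute and a tool call to move; the robot and the scene stay as the last step left them, time stands still between calls to the robot, and variables do not carry over. Pictures are saved under pics/ and viewed, about 8 in all and at most 12, crops included, and the job is handed in when it is done.

Besides the shell and the picture viewer there is one more tool, called after "Request:" as name(argument=value, ...), one argument or row to a line, values as JSON. drive_tool: Moves the arm, as the interface text tells. Its arguments: {"type":"object","properties":{"moves":{"type":"string"},"grip_force":{"type":"number"}},"required":["moves"]}

```bash
mkdir -p pics; cat > h.py <<'E'
from cell import *
import numpy as np, cv2
from scipy.spatial.transform import Rotation as R
def cam(name):
    c=calibration(name); K=np.array(c["intrinsics"])
    if name=="wrist":
        o=get_obs(); T=np.eye(4); T[:3,:3]=R.from_euler('xyz',o["tool_rot"],degrees=True).as_matrix(); T[:3,3]=o["tool_pos"]
        T=T@np.array(c["T_tool_cam"])
    else: T=np.array(c["cam_to_world"])
    im,d=read_camera(name); return im,d,K,T,c
def ray(K,T,uv):
    v=np.array([(uv[0]-K[0,2])/K[0,0],-(uv[1]-K[1,2])/K[1,1],-1.]); return T[:3,3],T[:3,:3]@v
def at_z(K,T,uv,z):
    o,v=ray(K,T,uv); return o+v*(z-o[2])/v[2]
def dep(K,T,uv,d):
    o,v=ray(K,T,uv); return o+v*d[int(round(uv[1])),int(round(uv[0]))]
E
python3 - <<'E'
from h import *
print(get_obs())
for n in ["scene","side","wrist"]:
    im,d,K,T,c=cam(n); cv2.imwrite(f"pics/{n}0.png",im[:,:,::-1]); print(n,K.tolist(),{k:v for k,v in c.items() if k not in("intrinsics",)})
    for t,z in [("lever_knob",.131),("lamp_top",.137),("light",0)]:
        for r in pinpoint(n,t)[:2]: print(t,np.round(r["uv"],1),round(r["conf"],2),at_z(K,T,r["uv"],z).round(4),dep(K,T,r["uv"],d).round(4))
E
```

```text
{'time_s': 0.0, 'qpos': array([ 0.80773451, 18.4386376 , -4.01549397, 83.17564724,  1.29662839,
       78.54036709, -3.25923842]), 'joint_velocities': array([-0.07856466, -0.02819118, -0.09308176,  0.06441779,  0.05188521,
       -0.15260053,  0.00429042]), 'effort': array([-2.58547143e-04, -4.91284704e+01, -4.03903294e-01, -3.12526345e+01,
       -6.40594075e-02,  4.37659642e-02,  1.61017233e-04]), 'tool_pos': array([ 6.49442769e-01, -6.03034222e-05,  2.21459771e-01]), 'tool_rot': array([-1.79890683e+02,  7.38750020e-03,  9.00030897e+01]), 'force': array([0.06246666, 0.64595548, 0.30787914]), 'wrist_torque': array([0.04811791, 0.02659374, 0.0408699 ]), 'grip_width': 0.08699178499049283}
scene [[356.76843787859553, 0.0, 256.74346435527156], [0.0, 356.76843787859553, 194.66985900894935], [0.0, 0.0, 1.0]] {'cam_to_world': array([[ 0.07792758, -0.70175069,  0.70814776,  1.3016107 ],
       [ 0.99692588,  0.04905901, -0.06109011, -0.08167381],
       [ 0.00812899,  0.71073144,  0.70341648,  0.91297228],
       [ 0.        ,  0.        ,  0.        ,  1.        ]])}
lever_knob [300.3 192.
[... 638 characters left out ...]
1225 0.1426]
lamp_top [195.2 215.8] 0.57 [0.5918 0.222  0.137 ] [0.5926 0.2209 0.1359]
light [215.7 238.3] 0.69 [0.5643 0.155  0.    ] [0.5013 0.2496 0.1053]
wrist [[320.3818910163598, 0.0, 254.2413806631722], [0.0, 320.3818910163598, 195.12130161038777], [0.0, 0.0, 1.0]] {'T_tool_cam': array([[ 6.82462260e-04,  9.63284364e-01,  2.68482344e-01,
         7.40900700e-02],
       [ 9.99999295e-01, -9.18225177e-04,  7.52564110e-04,
        -9.29663209e-04],
       [ 9.71460487e-04,  2.68481641e-01, -9.63284311e-01,
        -1.60456790e-01],
       [ 0.00000000e+00,  0.00000000e+00,  0.00000000e+00,
         1.00000000e+00]])}
light [174.6  23.7] 0.64 [0.5625 0.1594 0.    ] [0.5881 0.1341 0.1134]
```

```bash
python3 - <<'E'
import cv2,numpy as np
a=cv2.imread("pics/scene0.png");b=cv2.imread("pics/side0.png")
cv2.imwrite("pics/sc1.png",cv2.resize(a[80:340,150:450],None,fx=2.3,fy=2.3,interpolation=cv2.INTER_CUBIC))
cv2.imwrite("pics/si1.png",cv2.resize(b[80:340,100:400],None,fx=2.3,fy=2.3,interpolation=cv2.INTER_CUBIC))
E
```

```text
(no output)
```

View pics/sc1.png

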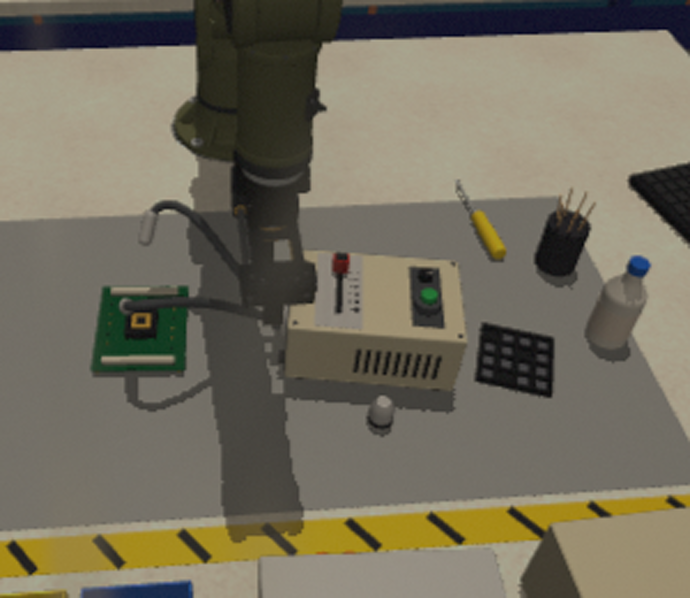

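View pics/si1.png

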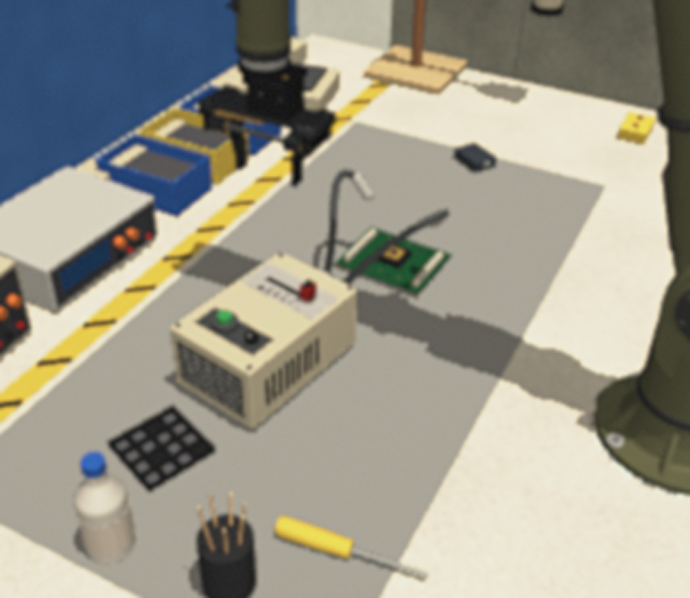

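The scene picture shows the light source at about (375,315) with its red knob at (340,262) at the near-robot end. The green button is at (430,297). The side picture shows the same layout, and the light source is turned about -12° in the world. I'll move above the cover behind the knob with the fingers shut.

Request:
drive_tool(
  moves="0.016 -0.021 0 1.5 -1; 0.034 -0.044 0 3.5 -1; 0.052 -0.068 0 6 -1; 0.070 -0.092 0 8 -1; 0.088 -0.116 0 10 -1; 0.106 -0.140 0 11 -1; 0.120 -0.158 0 12 -1; 0.120 -0.158 0 12 -1",
  grip_force=20,
)

```text
time_s: 1.4
tool_pos: [0.4899, 0.1228, 0.2231]
tool_rot: [180.0, -0.1, 78.3]
force: [-0.6, -0.0, 0.7]
grip_width: 0.0308
```

```bash
python3 - <<'E'
from h import *
o=get_obs(); print({k:np.round(o[k],4) for k in("time_s","tool_pos","tool_rot","force","grip_width")})
P={}
for n in ["scene","side","wrist"]:
    im,d,K,T,c=cam(n); 
    if n=="wrist": cv2.imwrite("pics/w1.png",cv2.resize(im[:,:,::-1],None,fx=1.5,fy=1.5))
    for t,z in [("lever_knob",.131),("lamp_top",.137),("light",0)]:
        for r in pinpoint(n,t)[:2]: print(n,t,np.round(r["uv"],1),round(r["conf"],2),at_z(K,T,r["uv"],z).round(4))
    # red / green top blobs
    hsv=cv2.cvtColor(im,cv2.COLOR_RGB2HSV); h,s,v=cv2.split(hsv)
    for nm,m in [("red",((h<8)|(h>172))&(s>150)&(v>60)),("green",(h>50)&(h<80)&(s>120)&(v>60))]:
        k,l,st,ce=cv2.connectedComponentsWithStats(m.astype(np.uint8))
        for i in range(1,k):
            if st[i,4]>20:
                vv,uu=np.nonzero((l==i)&(d>0)); pts=np.array([dep(K,T,(a,b),d) for a,b in zip(uu,vv)])
                w=pts[(pts[:,2]>.118)&(pts[:,2]<.15)]
                if len(w)>10: print(n,nm,len(w),w.min(0).round(4),w.max(0).round(4),np.median(w,0).round(4))
E
```

```text
{'time_s': np.float64(1.4), 'tool_pos': array([0.4899, 0.1228, 0.2231]), 'tool_rot': array([ 1.79996e+02, -5.10000e-02,  7.82658e+01]), 'force': array([-0.5635, -0.0211,  0.6731]), 'grip_width': np.float64(0.0308)}
scene lever_knob [302.1 195.3] 0.47 [0.527 0.127 0.131]
scene lever_knob [371.5 240.5] 0.35 [0.7163 0.289  0.131 ]
scene lamp_top [333.6 210.1] 0.53 [0.6013 0.2083 0.137 ]
scene light [310.  230.7] 0.59 [0.5636 0.1601 0.    ]
scene red 34 [0.5232 0.1046 0.1199] [0.5308 0.1227 0.1451] [0.5265 0.1139 0.1334]
scene green 37 [0.5791 0.2096 0.1275] [0.6004 0.2274 0.1394] [0.5917 0.2185 0.1355]
side lever_knob [233.3 202.1] 0.45 [0.5271 0.0973 0.131 ]
side lamp_top [253.7 322.8] 0.48 [0.2559 0.4776 0.137 ]
side lamp_top [197.9 216.6] 0.37 [0.5823 0.2212 0.137 ]
side light [213.8 239.3] 0.66 [0.5673 0.1624 0.    ]
side light [199.6 333.4] 0.43 [0.4081 0.4866 0.    ]
side red 30 [0.5066 0.1104 0.1225] [0.5242 0.1269 0.144 ] [0.511  0.1225 0.1341]
wrist lever_knob [283.  196.6] 0.87 [0.5148 0.117  0.131 ]
wrist lamp_top [357.8  41.8] 0.59 [0.5869 0.219  0.137 ]
wrist light [308.2 122.4] 0.75 [0.5642 0.1604 0.    ]
wrist red 380 [0.5077 0.1038 0.1195] [0.5264 0.1267 0.1437] [0.5166 0.1226 0.1396]
wrist green 822 [0.5757 0.2097 0.1246] [0.5987 0.2318 0.1376] [0.585  0.2198 0.135 ]
```

View pics/w1.png

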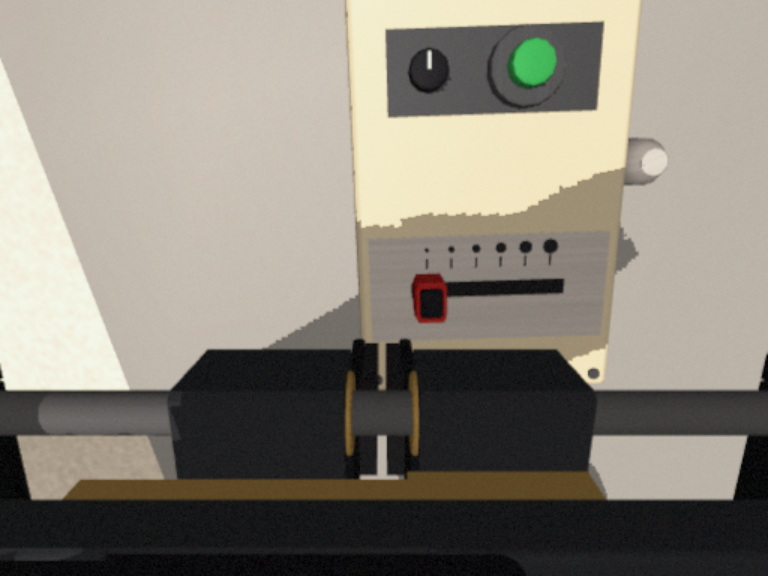

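The wrist picture shows the knob at (430,300) by the smallest dot, with the slot running to the right to (563,286). The button is at (533,62), and the fingertips are left of and below the knob. The slot is tilted about 2° from the jaw axis, so I'll correct that and go down behind the knob.

Request:
drive_tool(
  moves="-0.002 -0.003 0.010 -1 -1; -0.002 -0.003 0.028 -1.7 -1; -0.002 -0.003 0.048 -1.7 -1; -0.002 -0.003 0.066 -1.7 -1; -0.002 -0.003 0.080 -1.7 -1; -0.002 -0.003 0.085 -1.7 -1; -0.002 -0.003 0.085 -1.7 -1; -0.002 -0.003 0.085 -1.7 -1",
)

```text
time_s: 2.8
tool_pos: [0.4891, 0.1188, 0.1382]
tool_rot: [179.9, -0.0, 79.7]
force: [0.7, 0.2, -0.7]
grip_width: 0.0003
```

```bash
python3 - <<'E'
from h import *
im,d,K,T,c=cam("wrist"); cv2.imwrite("pics/w2.png",cv2.resize(im[:,:,::-1],None,fx=1.5,fy=1.5))
for r in pinpoint("wrist","lever_knob")[:2]: print(np.round(r["uv"],1),round(r["conf"],2),at_z(K,T,r["uv"],.131).round(4))
o=get_obs(); print({k:np.round(o[k],4) for k in("time_s","tool_pos","tool_rot","force","grip_width")})
E
```

```text
[303.3 237.4] 0.94 [0.5157 0.1164 0.131 ]
[329.8 129.4] 0.34 [0.5373 0.1733 0.131 ]
{'time_s': np.float64(2.9), 'tool_pos': array([0.4893, 0.1188, 0.1385]), 'tool_rot': array([ 1.79907e+02, -4.03000e-02,  7.97048e+01]), 'force': array([-0.1483,  0.8017,  0.4063]), 'grip_width': np.float64(0.0003)}
```

View pics/w2.png

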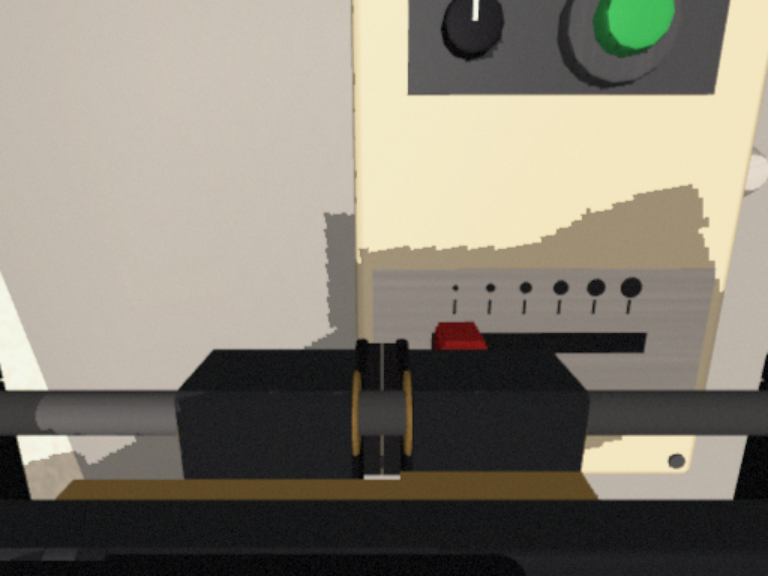

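Request:
drive_tool(
  moves="0.001 0 0.006 0 -1; 0.002 0 0.013 0 -1; 0.002 0 0.013 0 -1; 0.002 0.001 0.013 0 -1; 0.002 0.002 0.013 0 -1; 0.002 0.002 0.013 0 -1; 0.002 0.002 0.013 0 -1; 0.002 0.002 0.013 0 -1",
)

```text
time_s: 3.7
tool_pos: [0.4911, 0.1202, 0.1247]
tool_rot: [180.0, -0.0, 79.7]
force: [-0.2, 0.6, 0.8]
grip_width: 0.0005
```

Request:
drive_tool(
  moves="0 0.0005 0 0 -1; 0 0.001 0 0 -1; 0 0.0015 0 0 -1; 0 0.002 0 0 -1; 0 0.002 0 0 -1; 0 0.002 0 0 -1; 0 0.002 0 0 -1; 0 0.002 0 0 -1",
)

```text
time_s: 4.5
tool_pos: [0.4929, 0.1199, 0.1246]
tool_rot: [180.0, 0.0, 79.7]
force: [-0.9, -0.0, 0.5]
grip_width: 0.0003
```

Request:
drive_tool(
  moves="0 0.0005 0 0 -1; 0 0.001 0 0 -1; 0 0.0015 0 0 -1; 0 0.002 0 0 -1; 0 0.002 0 0 -1; 0 0.002 0 0 -1; 0 0.002 0 0 -1; 0 0.002 0 0 -1",
)

```text
time_s: 5.3
tool_pos: [0.4949, 0.1195, 0.1246]
tool_rot: [180.0, 0.0, 79.7]
force: [0.1, 0.6, -0.2]
grip_width: 0.0006
```

Request:
drive_tool(
  moves="0 0.0005 0 0 -1; 0 0.001 0 0 -1; 0 0.0015 0 0 -1; 0 0.002 0 0 -1; 0 0.002 0 0 -1; 0 0.002 0 0 -1; 0 0.002 0 0 -1; 0 0.002 0 0 -1",
)

```text
time_s: 6.1
tool_pos: [0.4969, 0.1192, 0.1246]
tool_rot: [180.0, 0.0, 79.7]
force: [0.4, -0.0, -1.0]
grip_width: 0.0005
```

Request:
drive_tool(
  moves="0 0.0005 0 0 -1; 0 0.001 0 0 -1; 0 0.0015 0 0 -1; 0 0.002 0 0 -1; 0 0.002 0 0 -1; 0 0.002 0 0 -1; 0 0.002 0 0 -1; 0 0.002 0 0 -1",
)

```text
time_s: 6.9
tool_pos: [0.4989, 0.1188, 0.1246]
tool_rot: [180.0, 0.0, 79.7]
force: [-0.0, -0.6, -0.2]
grip_width: 0.0004
```

Request:
drive_tool(
  moves="0 0.0005 0 0 -1; 0 0.001 0 0 -1; 0 0.0015 0 0 -1; 0 0.002 0 0 -1; 0 0.002 0 0 -1; 0 0.002 0 0 -1; 0 0.002 0 0 -1; 0 0.002 0 0 -1",
)

```text
time_s: 7.7
tool_pos: [0.5008, 0.1185, 0.1246]
tool_rot: [180.0, 0.0, 79.7]
force: [0.2, -0.5, 0.2]
grip_width: 0.0004
```

```bash
cat > look.py <<'E'
from h import *
import sys
for n in ["wrist","side","scene"]:
    im,d,K,T,c=cam(n)
    if n!="wrist": 
        y,x=(130,150) if n=="side" else (140,230)
        cv2.imwrite(f"pics/{n}{sys.argv[1]}.png",cv2.resize(im[y:y+130,x:x+150,::-1],None,fx=4,fy=4,interpolation=cv2.INTER_CUBIC))
    for r in pinpoint(n,"lever_knob")[:1]: print(n,np.round(r["uv"],1),round(r["conf"],2),at_z(K,T,r["uv"],.131).round(4))
    hsv=cv2.cvtColor(im,cv2.COLOR_RGB2HSV); h,s,v=cv2.split(hsv)
    m=((h<8)|(h>172))&(s>150)&(v>50); vv,uu=np.nonzero(m&(d>0)); 
    w=np.array([dep(K,T,(a,b),d) for a,b in zip(uu,vv)]).reshape(-1,3); w=w[(w[:,2]>.118)&(w[:,2]<.15)&(abs(w[:,0]-.54)<.07)&(abs(w[:,1]-.11)<.05)]
    if len(w): s=(w[:,:2]-[.516,.116])@[.984,-.179]; print(n,"red",len(w),"along-slot rel start: min/med/max mm",(1000*np.percentile(s,[3,50,97])).round(1))
o=get_obs(); print({k:np.round(o[k],4) for k in("time_s","tool_pos","force")}, "tcp along",((o["tool_pos"][:2]-[.516,.116])@[.984,-.179]*1000).round(1))
E
python3 look.py a
```

```text
wrist red 192 along-slot rel start: min/med/max mm [-6.1  0.6  7.5]
side [232.8 202.4] 0.4 [0.5277 0.0995 0.131 ]
side red 15 along-slot rel start: min/med/max mm [-7.3 -1.9  5.2]
scene [298.2 190.2] 0.44 [0.5035 0.1185 0.131 ]
scene red 19 along-slot rel start: min/med/max mm [ 8.  11.1 14.2]
{'time_s': np.float64(8.0), 'tool_pos': array([0.5008, 0.1185, 0.1246]), 'force': array([ 0.745 , -0.1035,  0.344 ])} tcp along -15.4
```

View pics/sidea.png

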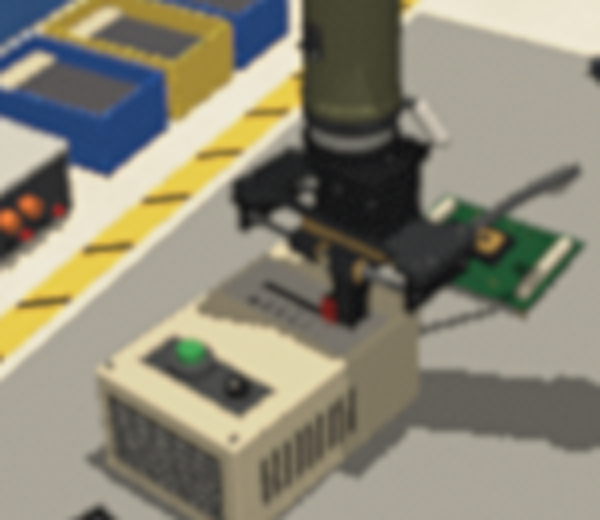

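The side crop shows the fingertips at (350,290) just behind the red knob at (330,305), which is still at the dark end. Contact is close.

Request:
drive_tool(
  moves="0 0.0005 0 0 -1; 0 0.001 0 0 -1; 0 0.0015 0 0 -1; 0 0.0015 0 0 -1; 0 0.0015 0 0 -1; 0 0.0015 0 0 -1; 0 0.0015 0 0 -1; 0 0.0015 0 0 -1",
)

```text
time_s: 8.8
tool_pos: [0.5018, 0.1183, 0.1245]
tool_rot: [-180.0, 0.0, 79.7]
force: [-5.0, 0.4, 2.8]
grip_width: 0.0001
```

Request:
drive_tool(
  moves="0 0.0005 0 0 -1; 0 0.001 0 0 -1; 0 0.0015 0 0 -1; 0 0.0015 0 0 -1; 0 0.0015 0 0 -1; 0 0.0015 0 0 -1; 0 0.0015 0 0 -1; 0 0.0015 0 0 -1",
)

```text
time_s: 9.6
tool_pos: [0.5022, 0.1182, 0.1245]
tool_rot: [-179.8, 0.0, 79.7]
force: [-8.6, 0.6, 6.2]
grip_width: 0.0005
```

Request:
drive_tool(
  moves="0 0.0005 0 0 -1; 0 0.001 0 0 -1; 0 0.002 0 0 -1; 0 0.003 0 0 -1; 0 0.004 0 0 -1; 0 0.005 0 0 -1; 0 0.005 0 0 -1; 0 0.005 0 0 -1",
)

```text
time_s: 10.4
tool_pos: [0.5095, 0.1168, 0.1247]
tool_rot: [179.9, -0.0, 79.7]
force: [-0.0, 0.0, 0.9]
grip_width: 0.0004
```

Request:
drive_tool(
  moves="0 0.0005 0 0 -1; 0 0.001 0 0 -1; 0 0.0015 0 0 -1; 0 0.002 0 0 -1; 0 0.002 0 0 -1; 0 0.002 0 0 -1; 0 0.002 0 0 -1; 0 0.002 0 0 -1",
)

```text
time_s: 11.2
tool_pos: [0.5107, 0.1167, 0.1246]
tool_rot: [180.0, 0.0, 79.7]
force: [-0.2, -1.0, -0.3]
grip_width: 0.0006
```

```bash
python3 look.py b
```

```text
wrist red 188 along-slot rel start: min/med/max mm [ 8.1 14.7 21.4]
side [150. 315.] 0.49 [0.4821 0.57   0.131 ]
side red 20 along-slot rel start: min/med/max mm [ 1.5 11.4 20. ]
scene [300.9 195.8] 0.58 [0.5289 0.1229 0.131 ]
scene red 22 along-slot rel start: min/med/max mm [23.9 25.2 26.6]
{'time_s': np.float64(11.5), 'tool_pos': array([0.5107, 0.1167, 0.1246]), 'force': array([-0.2384,  0.6286,  0.259 ])} tcp along -5.4
```

The lever is at click 1: the wrist camera shows it moved 14.1 mm. I'll repeat for click 2.

Request:
drive_tool(
  moves="0 0.001 0 0 -1; 0 0.002 0 0 -1; 0 0.003 0 0 -1; 0 0.004 0 0 -1; 0 0.005 0 0 -1; 0 0.006 0 0 -1; 0 0.007 0 0 -1; 0 0.007 0 0 -1",
)

```text
time_s: 12.3
tool_pos: [0.5158, 0.1158, 0.1245]
tool_rot: [-179.8, 0.0, 79.7]
force: [-6.4, 1.1, 5.4]
grip_width: 0.0005
```

Request:
drive_tool(
  moves="0 0.0005 0 0 -1; 0 0.001 0 0 -1; 0 0.002 0 0 -1; 0 0.003 0 0 -1; 0 0.004 0 0 -1; 0 0.005 0 0 -1; 0 0.005 0 0 -1; 0 0.005 0 0 -1",
)

```text
time_s: 13.1
tool_pos: [0.5232, 0.1144, 0.1247]
tool_rot: [179.9, -0.0, 79.7]
force: [-0.1, 0.4, 0.0]
grip_width: 0.0006
```

Request:
drive_tool(
  moves="0 0.0005 0 0 -1; 0 0.001 0 0 -1; 0 0.0015 0 0 -1; 0 0.002 0 0 -1; 0 0.002 0 0 -1; 0 0.002 0 0 -1; 0 0.002 0 0 -1; 0 0.002 0 0 -1",
)

```text
time_s: 13.9
tool_pos: [0.5244, 0.1142, 0.1246]
tool_rot: [180.0, 0.0, 79.7]
force: [0.4, -0.3, 0.9]
grip_width: 0.0004
```

```bash
python3 look.py c
```

```text
wrist red 187 along-slot rel start: min/med/max mm [22.1 28.7 35.5]
side [225.5 202. ] 0.37 [0.5497 0.1093 0.131 ]
side red 18 along-slot rel start: min/med/max mm [17.7 23.9 31.4]
scene [301.5 197.7] 0.39 [0.5373 0.1233 0.131 ]
scene red 23 along-slot rel start: min/med/max mm [36.2 39.1 41.1]
{'time_s': np.float64(14.2), 'tool_pos': array([0.5245, 0.1142, 0.1246]), 'force': array([ 0.218 , -0.2163, -0.6109])} tcp along 8.7
```

The wrist camera shows 28.1 mm, so the lever is at click 2. I'll use the same moves for the third.

Request:
drive_tool(
  moves="0 0.001 0 0 -1; 0 0.002 0 0 -1; 0 0.003 0 0 -1; 0 0.004 0 0 -1; 0 0.005 0 0 -1; 0 0.006 0 0 -1; 0 0.007 0 0 -1; 0 0.007 0 0 -1",
)

```text
time_s: 15.0
tool_pos: [0.5296, 0.1133, 0.1245]
tool_rot: [-179.8, 0.0, 79.7]
force: [-6.2, -0.6, 4.6]
grip_width: 0.0006
```

Request:
drive_tool(
  moves="0 0.0005 0 0 -1; 0 0.001 0 0 -1; 0 0.002 0 0 -1; 0 0.003 0 0 -1; 0 0.004 0 0 -1; 0 0.005 0 0 -1; 0 0.005 0 0 -1; 0 0.005 0 0 -1",
)

```text
time_s: 15.8
tool_pos: [0.537, 0.1119, 0.1247]
tool_rot: [179.9, -0.0, 79.7]
force: [0.3, -0.9, 0.1]
grip_width: 0.0007
```

```bash
python3 look.py d
```

```text
wrist red 192 along-slot rel start: min/med/max mm [30.6 37.4 44.3]
side [224.1 198.2] 0.47 [0.5644 0.0937 0.131 ]
side red 15 along-slot rel start: min/med/max mm [25.2 36.  40.6]
scene [302.  204.4] 0.51 [0.5658 0.1201 0.131 ]
scene red 16 along-slot rel start: min/med/max mm [46.8 48.2 49.6]
{'time_s': np.float64(16.1), 'tool_pos': array([0.5364, 0.112 , 0.1246]), 'force': array([ 0.2827, -0.0835, -1.0741])} tcp along 20.8
```

The knob is at 36.8 mm, still on the hump between stops, so I'll push another 2 mm slowly.

Request:
drive_tool(
  moves="0 0.0005 0 0 -1; 0 0.001 0 0 -1; 0 0.0015 0 0 -1; 0 0.002 0 0 -1; 0 0.002 0 0 -1; 0 0.002 0 0 -1; 0 0.002 0 0 -1; 0 0.002 0 0 -1",
)

```text
time_s: 16.9
tool_pos: [0.5382, 0.1117, 0.1246]
tool_rot: [180.0, 0.0, 79.7]
force: [-0.1, 0.2, 0.7]
grip_width: 0.0004
```

```bash
python3 look.py e
```

```text
wrist red 186 along-slot rel start: min/med/max mm [36.1 42.8 49.4]
side [221.4 200. ] 0.37 [0.5671 0.1065 0.131 ]
side red 19 along-slot rel start: min/med/max mm [34.3 39.7 47.6]
scene [298.3 201.5] 0.42 [0.5529 0.1108 0.131 ]
scene red 19 along-slot rel start: min/med/max mm [50.4 52.6 55.8]
{'time_s': np.float64(17.2), 'tool_pos': array([0.5382, 0.1117, 0.1246]), 'force': array([0.1102, 0.2582, 0.7281])} tcp along 22.6
```

The wrist camera shows 42.2 mm, so the lever is at click 3. I'll back off, lift and look.

Request:
drive_tool(
  moves="0 -0.003 0 0 -1; 0 -0.006 0 0 -1; 0 -0.006 -0.010 0 -1; 0 -0.006 -0.030 0 -1; 0 -0.006 -0.055 0 -1; 0.010 0 -0.070 0 -1; 0.025 0.015 -0.075 0 -1; 0.030 0.020 -0.075 0 -1",
)

```text
time_s: 18.0
tool_pos: [0.565, 0.1392, 0.2016]
tool_rot: [179.8, -0.1, 79.8]
force: [-0.0, -0.1, -0.7]
grip_width: 0.0006
```

Request:
drive_tool(
  moves="0.006 0.005 0 0 -1; 0.014 0.010 0 0 -1; 0.020 0.015 0 0 -1; 0.020 0.015 0 0 -1; 0.020 0.015 0 0 -1; 0.020 0.015 0 0 -1; 0.020 0.015 0 0 -1; 0.020 0.015 0 0 -1",
)

```text
time_s: 18.8
tool_pos: [0.5815, 0.1543, 0.1997]
tool_rot: [180.0, 0.0, 79.7]
force: [0.0, 0.9, 0.6]
grip_width: 0.0007
```

```bash
cat > lamp.py <<'E'
from h import *
import sys
o=get_obs(); p=o["tool_pos"]; Rm=R.from_euler('xyz',o["tool_rot"],degrees=True).as_matrix()
im,d,K,T,c=cam("wrist"); cv2.imwrite(f"pics/wl{sys.argv[1]}.png",cv2.resize(im[:,:,::-1],None,fx=1.5,fy=1.5))
for r in pinpoint("wrist","lamp_top")[:1]: w=at_z(K,T,r["uv"],.137); print("net",np.round(r["uv"],1),round(r["conf"],2),w.round(4),"tool",(Rm.T@(w-p)).round(4))
h,s,v=cv2.split(cv2.cvtColor(im,cv2.COLOR_RGB2HSV))
vv,uu=np.nonzero((h>50)&(h<80)&(s>120)&(v>60)&(d>0)); w=np.array([dep(K,T,(a,b),d) for a,b in zip(uu,vv)])
print("z pct",np.percentile(w[:,2],[5,50,95]).round(4)); w=w[w[:,2]>np.percentile(w[:,2],95)-.003]; m=(w.min(0)+w.max(0))/2; print("top",m.round(4),np.ptp(w,axis=0).round(4),"tool",(Rm.T@(m-p)).round(4))
vv,uu=np.nonzero(((h<8)|(h>172))&(s>150)&(v>50)&(d>0)); w=np.array([dep(K,T,(a,b),d) for a,b in zip(uu,vv)]).reshape(-1,3); w=w[(w[:,2]>.118)&(w[:,2]<.15)]
if len(w): print("knob along",(1000*np.percentile((w[:,:2]-[.516,.116])@[.984,-.179],[3,50,97])).round(1))
print({k:np.round(o[k],4) for k in("time_s","tool_pos","tool_rot","force")})
E
python3 lamp.py 1
```

```text
net [246.5 117.5] 0.65 [0.587  0.2207 0.137 ] tool [ 0.0663 -0.0065  0.0627]
z pct [0.1335 0.1351 0.1363]
top [0.5867 0.2201 0.1357] [0.0204 0.0201 0.0047] tool [ 0.0657 -0.0067  0.064 ]
{'time_s': np.float64(18.8), 'tool_pos': array([0.5815, 0.1543, 0.1997]), 'tool_rot': array([1.799871e+02, 6.300000e-03, 7.968460e+01]), 'force': array([0.0162, 0.8684, 0.6201])}
```

View pics/wl1.png

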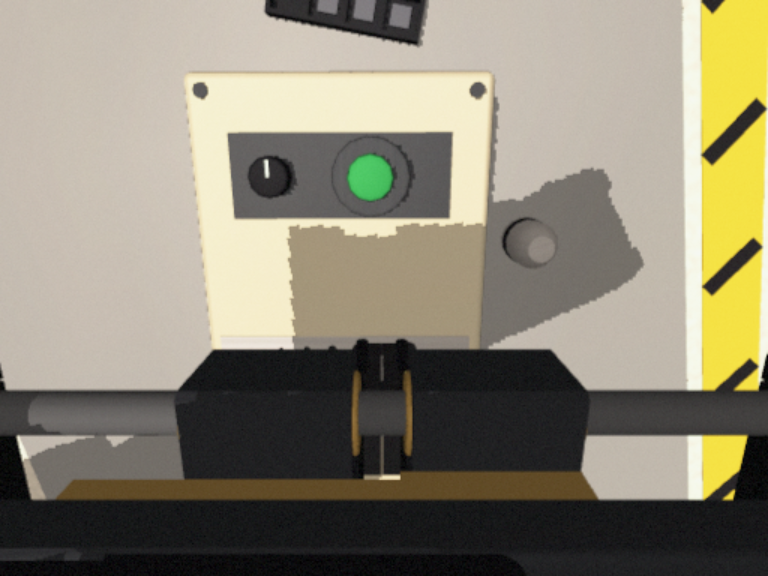

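The button is at (370,177) in the wrist picture, which is a shift of (0.066, -0.0065) m in tool axes.

Request:
drive_tool(
  moves="0.012 -0.001 0 0 -1; 0.030 -0.003 0 0 -1; 0.050 -0.005 0.005 0 -1; 0.066 -0.0065 0.020 0 -1; 0.066 -0.0065 0.038 0 -1; 0.066 -0.0065 0.052 0 -1; 0.066 -0.0065 0.056 0 -1; 0.066 -0.0065 0.056 0 -1",
)

```text
time_s: 19.7
tool_pos: [0.5865, 0.2201, 0.1424]
tool_rot: [-179.9, 0.1, 79.7]
force: [0.4, 0.5, 0.2]
grip_width: 0.0005
```

Request:
drive_tool(
  moves="0 0 0.001 0 -1; 0 0 0.002 0 -1; 0 0 0.004 0 -1; 0 0 0.006 0 -1; 0 0 0.008 0 -1; 0 0 0.009 0 -1; 0 0 0.009 0 -1; 0 0 0.009 0 -1",
)

```text
time_s: 20.5
tool_pos: [0.5872, 0.2207, 0.1349]
tool_rot: [180.0, -0.0, 79.7]
force: [-0.3, -0.0, 3.3]
grip_width: 0.0001
```

Request:
drive_tool(
  moves="0 0 0.001 0 -1; 0 0 0.002 0 -1; 0 0 0.003 0 -1; 0 0 0.004 0 -1; 0 0 0.005 0 -1; 0 0 0.005 0 -1; 0 0 0.005 0 -1; 0 0 0.005 0 -1",
)

```text
time_s: 21.3
tool_pos: [0.5873, 0.2207, 0.1314]
tool_rot: [179.9, -0.0, 79.7]
force: [-3.0, -2.3, 11.1]
grip_width: 0.0006
```

Request:
drive_tool(
  moves="0 0 0.0005 0 -1; 0 0 0.001 0 -1; 0 0 0.001 0 -1; 0 0 0.001 0 -1; 0 0 0.001 0 -1; 0 0 0.001 0 -1; 0 0 0.001 0 -1; 0 0 0.001 0 -1",
)

```text
time_s: 22.1
tool_pos: [0.5873, 0.2208, 0.1313]
tool_rot: [179.9, -0.0, 79.7]
force: [-4.2, -1.8, 14.7]
grip_width: 0.0004
```

Request:
drive_tool(
  moves="0 0 -0.002 0 -1; 0 0 -0.006 0 -1; 0 0 -0.012 0 -1; 0 0 -0.025 0 -1; 0 0 -0.045 0 -1; -0.015 0 -0.065 0 -1; -0.040 0 -0.080 0 -1; -0.060 0 -0.080 0 -1",
)

```text
time_s: 22.9
tool_pos: [0.5772, 0.1613, 0.2116]
tool_rot: [179.8, -0.1, 79.7]
force: [-0.4, -0.8, 0.5]
grip_width: 0.0004
```

Request:
drive_tool(
  moves="-0.025 0 -0.010 0 -1; -0.055 0 -0.020 0 -1; -0.085 0 -0.030 0 -1; -0.110 0 -0.035 0 -1; -0.120 0 -0.035 0 -1; -0.120 0 -0.035 0 -1; -0.120 0 -0.035 0 -1; -0.120 0 -0.035 0 -1",
)

```text
time_s: 23.7
tool_pos: [0.5546, 0.0457, 0.243]
tool_rot: [-179.9, -0.0, 79.9]
force: [0.3, -1.3, -0.5]
grip_width: 0.0006
```

```bash
python3 lamp.py 2; python3 look.py f
```

```text
z pct [0.0097 0.0099 0.0123]
top [ 0.5204 -0.1356  0.0112] [0.0014 0.008  0.003 ] tool [-0.1846 -0.0016  0.2317]
knob along [35.  44.  51.2]
{'time_s': np.float64(23.7), 'tool_pos': array([0.5546, 0.0457, 0.243 ]), 'tool_rot': array([-1.799393e+02, -3.060000e-02,  7.986170e+01]), 'force': array([ 0.2694, -1.2793, -0.4696])}
wrist [245.1 117.3] 0.71 [0.5573 0.1105 0.131 ]
wrist red 273 along-slot rel start: min/med/max mm [35.4 44.2 51.5]
side [222.3 198.9] 0.52 [0.5676 0.0999 0.131 ]
side red 26 along-slot rel start: min/med/max mm [32.9 36.7 44.7]
scene [299.4 200.3] 0.38 [0.548 0.115 0.131]
scene red 36 along-slot rel start: min/med/max mm [47.9 52.7 55. ]
{'time_s': np.float64(24.1), 'tool_pos': array([0.5548, 0.0439, 0.2435]), 'force': array([-0.2948,  0.3249, -0.4665])} tcp along 51.1
```

View pics/wl2.png

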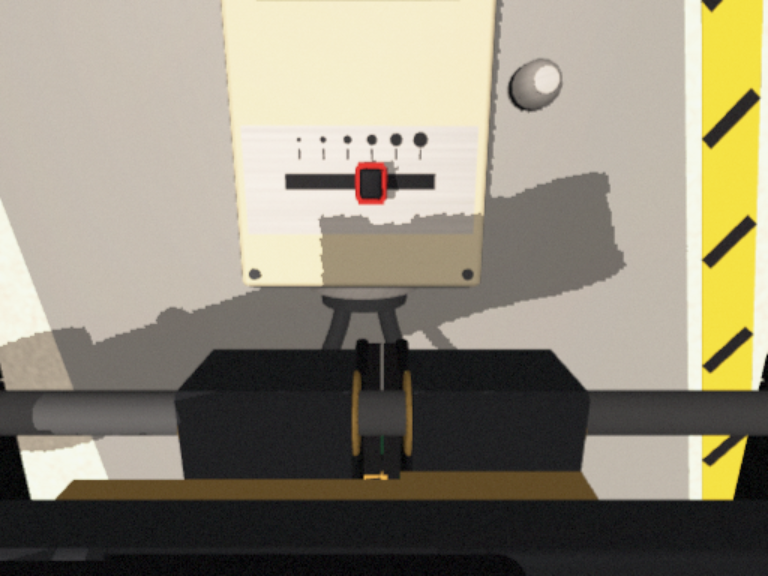

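The knob sits exactly under the fourth dot, (371,183) below (371,140), which is click 3. I'll check that the button is back out and then hand in.

```bash
python3 - <<'E'
from h import *
out=[]
for n in ["scene","side"]:
    im,d,K,T,c=cam(n); h,s,v=cv2.split(cv2.cvtColor(im,cv2.COLOR_RGB2HSV))
    vv,uu=np.nonzero((h>45)&(h<85)&(s>100)&(v>60)&(d>0)); w=np.array([dep(K,T,(a,b),d) for a,b in zip(uu,vv)]); w=w[(np.hypot(w[:,0]-.587,w[:,1]-.22)<.03)]
    print(n,len(w),np.percentile(w[:,2],[5,50,95]).round(4)); out.append(np.percentile(w[:,2],95))
o=get_obs(); print(o["force"].round(2),abs(o["joint_velocities"]).max())
if max(out)>.1345: print("sign",sign_off())
E
```

```text
scene 41 [0.129  0.1357 0.1377]
side 28 [0.1287 0.1354 0.1401]
[ 0.11  0.15 -0.47] 0.17311923554646289
the job is handed in; nothing more can be done
sign None
```

The lever is resting at the third click and the green lamp button has been pressed fully in and let back out. I handed the job in at about 24 s of the 61 s allowed.

- **Lever:** I pushed it one click at a time with the closed fingertips. The wrist camera showed it at 14.1, 28.1 and 42.2 mm after the three clicks. On the third it stuck at 36.8 mm, and another 2 mm of slow pushing took it home. The last wrist picture shows the knob under the fourth dot, which is the third click, and it never went past that.
- **Lamp button:** After the lever I pressed the button to its stop. The last millimetre commanded only raised the force, from 11 to 14.7 N, with almost no further travel. Afterwards the scene and side cameras put its top at about 136–138 mm, which is fully out.
- **End state:** The arm is clear above the bench and the force reads about zero. I felt no contact with anything else, though I did not separately re-measure the loose items.
- **Disagreement:** The scene and side cameras were a few millimetres off on the knob, being far away and partly blocked. The network's knob readings in those two views were worse still. I went by the close wrist view and the printed dots.

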